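Close a veneer press: tighten its four nuts crosswise in two passes

ROBOT

A 6-joint arm with a two-finger parallel gripper is mounted at the origin on a cart in front of the work surface, level with it; the furniture and walls round the work are solid. World frame = base frame: x ahead of the robot, y to its left, z up, the work surface at z = 0. Lengths are in m, angles in rad, forces in N, time in s.
With the tool pointing down it reaches from about 0.325 to 0.9 m from the base axis. Payload 6.1 kg.
Tool frame: the origin (TCP) lies midway between the tips of the shut fingers; the grasp point (between the pads) lies 19 mm behind it; z points along the fingers, y is the line along which they close (so a half turn about z gives the same grasp; the last joint's range is limited). The gripper opens to 85 mm and grips with 20 to 120 N. Pads are 22 mm wide; open, the fingers measure 114 mm over their backs; the gripper's body (76 mm by 85 mm) begins 54 mm behind the grasp point. The pads swing forward as they close: fully open they stand 13 mm farther back than shut.
Start: joints at [1.148, 0.22, 1.526, -0, 1.395, -0.126], TCP at [0.183, 0.598, 0.204] pointing down, gripper open.
Joint ranges: [-2.98, 2.98], [-0.91, 2.08], [0.09, 2.57], [-1.24, 4.39], [0.2, 2.65], [-2.68, 2.68]. Speed limits (rad/s): [2.57, 2.57, 3.01, 3.14, 3.14, 3.14].

INTERFACE

Orientations are given as a rotation vector (axis times angle).
In Python, from station import env gives the robot as it stands. The module is installed in compiled form; this text tells all that it offers.
- The arm moves only by the tool arm_command, never from a script. Its argument "rows" is one flat list of numbers, 7 for each row, row after row: the finger opening in mm, from 0 to 85.4, then the shift along the tool's x, y, z in mm, then the turn, a rotation vector about the tool's x, y, z in degrees. In form: [claw, dx, dy, dz, ax, ay, az, claw, dx, dy, dz, ax, ay, az, ...]. A call has 1 to 12 rows; each row shifts and turns the commanded pose from where the row before left it, along the tool's axes as they then stand; what a row does not reach is not made up. A row lasts 1/8 s, in which the tool goes at most 62.5 mm and 10.7 degrees, less where a joint would pass 70% of its speed; a pose out of reach is approached as far as the arm can. A call is refused whole if a number of a shift passes 62.5 or a number of a turn 10.7, either way. A call with a gripper value outside its range is refused whole. The fingers move at their own pace and stop on an object; "newtons" is the grip in N (left out, the last holds). Time passes only in rows, so rows that do not move let the fingers close. It gives the time, the measured TCP pose, the force, the opening and the grip force at its end, in the units of the state.
- env.state(): the state, without advancing time (a new reading comes with each control period).
- env.snapshot(name): name is "scene" or "top" or "wrist"; returns the picture (420x560x3 uint8, red, green, blue); there is no depth.
- env.get_calibration(name): a dict with "vfov" (degrees; the focal length in pixels is half the picture's height over the tangent of half this angle, whatever the lens; pixels are square), "cx", "cy" (the principal point, pixels), "T" (4x4, takes a point from camera to world coordinates); the wrist camera has in their place "T_tool_cam" (4x4, takes a point from camera to tool coordinates, whose origin is the TCP and whose axes are the flange's). Camera axes: x right, y up, looking along -z (the intrinsics and any distortion apply to the point x, -y, -z); pixel columns grow to the right and rows downward; lengths in m; the calibration is good to about 2 mm. A picture is of the moment at which its call begins: read the wrist's pose just before it. get_calibration takes no time and is no camera call.
- env.sign_off(): hands the job in; it is judged then, once.
The state is a dict: "clock": time; "joint_positions": joint angles; "joint_velocities": joint speeds; "joint_efforts": joint torques, N m; "eef_pos": TCP position; "ee_rot": TCP orientation; "wrist_force": force on the tool from outside, world axes, zero at the start; "moment": the same for the moment, N m; "gripper_width": opening from 0.0 (shut) to 1.0 (fully open); "grasp_force": force on a finger pad.
Only numpy, scipy, OpenCV 4.12 (cv2) and the standard library are available. Lean on these libraries where they do the work, as an engineer would, in place of code of your own. Each camera call takes 0.05 s, during which the arm holds its last target. There are 200 camera calls.

TASK

Close the veneer press evenly: lift the T-handle box wrench out of its wooden block and tighten the four nuts crosswise in two passes, first one pair of diagonally opposite nuts and then the other pair, to a snug 0.2 N m or so each on the first pass and to about 0.5 N m each on the second. Never pull one nut hard down while another is still loose and never overtighten one, or the panel is crushed. Turn the nuts with the wrench only, leave the other tools alone, and finish by standing the wrench back upright in its hole.

Things in the scene. Friction and masses are not known exactly. Their poses are not given: they have to be found in the camera images.
- press: Veneer press fixed to the table: 210 (x) x 200 (y) x 36 mm plywood base, a panel under a cork blanket, a dark steel platen 168 x 168 mm whose top is 66 mm above the table. Four 12 mm studs at x, y = +-62 mm end 93 mm above the table, 4 to 6 mm above the nuts. Origin: centre of the underside. Pulling one corner down slackens the other nuts by a few newtons.
- nut_1_top (a point): Top centre of the front left nut (diagonal to nut 3), 89 mm high. Steel, square, 18 mm across flats (x axis square to a flat), 18.5 mm tall: chamfered top 3.5 mm, round flange 30 mm wide and 3.5 mm thick at the foot. Spun on by hand to 0.1 to 0.35 rad short of bearing. Tightens clockwise from above, 10 mm down a turn; takes about 0.05 N m before it bears; stays where left.
- nut_2_top (a point): Top centre of the front right nut (diagonal to nut 4), 89 mm high. Steel, square, 18 mm across flats (x axis square to a flat), 18.5 mm tall: chamfered top 3.5 mm, round flange 30 mm wide and 3.5 mm thick at the foot. Spun on by hand to 0.1 to 0.35 rad short of bearing. Tightens clockwise from above, 10 mm down a turn; takes about 0.05 N m before it bears; stays where left.
- nut_3_top (a point): Top centre of the back right nut (diagonal to nut 1), 89 mm high. Steel, square, 18 mm across flats (x axis square to a flat), 18.5 mm tall: chamfered top 3.5 mm, round flange 30 mm wide and 3.5 mm thick at the foot. Spun on by hand to 0.1 to 0.35 rad short of bearing. Tightens clockwise from above, 10 mm down a turn; takes about 0.05 N m before it bears; stays where left.
- nut_4_top (a point): Top centre of the back left nut (diagonal to nut 2), 89 mm high. Steel, square, 18 mm across flats (x axis square to a flat), 18.5 mm tall: chamfered top 3.5 mm, round flange 30 mm wide and 3.5 mm thick at the foot. Spun on by hand to 0.1 to 0.35 rad short of bearing. Tightens clockwise from above, 10 mm down a turn; takes about 0.05 N m before it bears; stays where left.
- washer_1: Dished spring washer under nut 1, 33 mm diameter, 4 mm high, on the platen; origin at the centre of its underside. The nut pulls on it with about 105 N per N m of torque held on the wrench: some 24 N at 0.2 N m, 52 N at 0.5 N m. Too stiff for its yielding to be seen.
- washer_2: Dished spring washer under nut 2, 33 mm diameter, 4 mm high, on the platen; origin at the centre of its underside. The nut pulls on it with about 105 N per N m of torque held on the wrench: some 24 N at 0.2 N m, 52 N at 0.5 N m. Too stiff for its yielding to be seen.
- washer_3: Dished spring washer under nut 3, 33 mm diameter, 4 mm high, on the platen; origin at the centre of its underside. The nut pulls on it with about 105 N per N m of torque held on the wrench: some 24 N at 0.2 N m, 52 N at 0.5 N m. Too stiff for its yielding to be seen.
- washer_4: Dished spring washer under nut 4, 33 mm diameter, 4 mm high, on the platen; origin at the centre of its underside. The nut pulls on it with about 105 N per N m of torque held on the wrench: some 24 N at 0.2 N m, 52 N at 0.5 N m. Too stiff for its yielding to be seen.
- wrench_grip (a point): Middle of the wooden cross handle of the T-handle box wrench, 0.3 kg: 100 mm long (this frame's x), 18 mm thick (y), 24 mm tall (z). z is the wrench's axis, up from the socket to the handle. A slim spring-steel shank below it winds up 0.5 rad per N m, so on a bearing nut the torque grows 0.55 to 0.9 N m per rad of the handle, and gives sideways 1 mm per 1.2 N at the socket.
- wrench_mouth (a point): Centre of the mouth of the wrench's socket, 120 mm below wrench_grip, same axes. Square steel tube, 21 mm across flats inside (1.5 mm play each side, 0.18 rad of turning play either way on a nut), mouth bevelled over its lowest 3 mm; 27 mm wide, 39 mm over corners, 24 mm deep; x axis square to a flat. Fully on, it rests on the flange 15 mm below the nut's top; 11 mm grips well.
- block_hole (a point): Centre of the mouth of the larger round hole in the light wooden tool block (130 x 62 x 45 mm): 43 mm diameter, 35 mm deep, floor 10 mm above the table. The wrench stands upright in it at the start, socket down. A smaller hole 66 mm away along this frame's x holds a small spare socket. Block and press are fixed to the table.
- plane_small: Bystander: small wooden hand plane, 40 x 138 x 62 mm; origin at the centre of its underside. To be left where it is.
- wax_block: Bystander: block of pale wax, 32 x 60 x 26 mm; origin at the centre of its underside. To be left where it is.
- thread_tin: Bystander: small round tin, 48 mm diameter, 38 mm tall; origin at the centre of its underside. To be left where it is.
Not all that is in view belongs to the job. What is shaped like the part that bears block_hole but pink is not meant. What is shaped like the part that bears wrench_grip but pink is not meant.

How it is judged:
By the outcome, as a careful person would: the job done as asked, in the order asked, and still so for the second after the job is handed in, with the robot touching nothing.
It also fails if it takes over 72 s, if anything falls off the work surface, if the arm or the gripper's body presses on something with over 40 N, if the wrist force passes 120 N, or if a joint passes its speed limit or range.

## Working session

There is one attempt and no reset: what is moved stays moved. The work goes in short steps, Python scripts to look and compute and a tool call to move; the robot and the scene stay as the last step left them, time stands still between calls to the robot, and variables do not carry over. Pictures are saved under pics/ and viewed, at most 10 in all, crops included, and the job is handed in when it is done.

Besides the shell and the picture viewer there is one more tool, called after "Emit:" as name(argument=value, ...) on one line, values as JSON. arm_command: Moves the arm, as the interface text tells. Its arguments: {"type":"object","properties":{"rows":{"type":"array","items":{"type":"number"}},"newtons":{"type":"number"}},"required":["rows"]}

```bash
mkdir -p pics; python3 - <<'E'
from station import env
import cv2,numpy as np
np.set_printoptions(precision=4,suppress=True)
s=env.state();print(s)
for n in("scene","top","wrist"):
    c=env.get_calibration(n);print(n,c)
    cv2.imwrite(f"pics/{n}0.png",env.snapshot(n)[:,:,::-1])
a=[cv2.imread(f"pics/{n}0.png") for n in("scene","top")]
E
```

```text
{'clock': 0.0, 'joint_positions': array([ 1.1479,  0.2212,  1.5276, -0.    ,  1.3947, -0.1261]), 'joint_velocities': array([-0.0005, -0.0006,  0.0024,  0.0002, -0.0008,  0.0001]), 'joint_efforts': array([ -0.0003, -49.6899, -38.9394,  -0.0003,   0.0111,   0.0001]), 'eef_pos': array([0.1825, 0.5971, 0.2031]), 'ee_rot': array([-0.4644, -3.1066,  0.0029]), 'wrist_force': array([0.2571, 0.2627, 1.2512]), 'moment': array([ 0.0012,  0.0065, -0.0155]), 'grasp_force': 0.0, 'gripper_width': 1.0012569180980921}
scene {'vfov': 48.15792236519948, 'cx': 277.72790964211515, 'cy': 200.8851776252164, 'T': array([[ 0.8251,  0.2693, -0.4966, -0.0227],
       [-0.5649,  0.4036, -0.7197, -0.8206],
       [ 0.0066,  0.8744,  0.4852,  0.6793],
       [ 0.    ,  0.    ,  0.    ,  1.    ]])}
top {'vfov': 44.4487720214876, 'cx': 277.6272082278838, 'cy': 207.02907669719286, 'T': array([[ 0.0113,  0.9889, -0.1481,  0.3277],
       [-0.9999,  0.013 ,  0.0104, -0.0103],
       [ 0.0122,  0.148 ,  0.9889,  1.6724],
       [ 0.    ,  0.    ,  0.    ,  1.    ]])}
wrist {'vfov': 60.677099723548245, 'cx': 278.20372138790094, 'cy': 217.28355345297203, 'T_tool_cam': array([[ 0.0014,  0.9532,  0.3025,  0.0771],
       [ 1.    , -0.0016,  0.0001,  0.    ],
       [ 0.0006,  0.3025, -0.9532, -0.1692],
       [ 0.    ,  0.    ,  0.    ,  1.    ]])}
```

View pics/scene0.png

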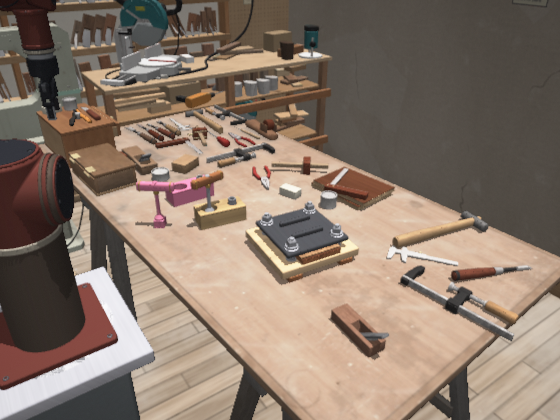

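View pics/top0.png

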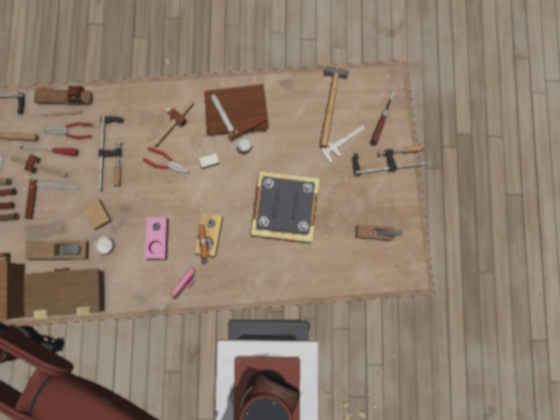

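The scene shows the wrench (wooden handle, px 208,180) standing in the yellow block at (220,212), with the press at (302,240) and pink decoys beside the block. The top view shows the block at (209,235), handle at (203,243), and nuts at about (268,183), (308,187), (304,227), (263,222).

```bash
cat > h.py <<'E'
from station import env
import cv2,numpy as np
from scipy.spatial.transform import Rotation as R
np.set_printoptions(precision=4,suppress=True)
def cam(n,s=None):
    c=env.get_calibration(n)
    if n=="wrist":
        s=s or env.state();M=np.eye(4);M[:3,:3]=R.from_rotvec(s["ee_rot"]).as_matrix();M[:3,3]=s["eef_pos"];T=M@c["T_tool_cam"]
    else:T=c["T"]
    return T,210/np.tan(np.radians(c["vfov"])/2),c["cx"],c["cy"]
def ray(C,u,v,z):
    T,f,cx,cy=C;d=T[:3,:3]@np.array([(u-cx)/f,-(v-cy)/f,-1]);return T[:3,3]+d*(z-T[2,3])/d[2]
def proj(C,p):
    T,f,cx,cy=C;q=np.linalg.inv(T)@np.r_[p,1];return cx-f*q[0]/q[2],cy+f*q[1]/q[2]
def tool(p,yaw=None,s=None):
    "offset (mm) of world point in tool axes"
    s=s or env.state();return R.from_rotvec(s["ee_rot"]).inv().apply(np.array(p)-s["eef_pos"])*1000
E
python3 - <<'E'
from h import *
C=cam("top")
for n,u,v,z in[("h",203,243,.13),("n",268,183,.09),("n",308,187,.09),("n",304,227,.09),("n",263,222,.09),("small",211,223,.045),("block",209,235,.045),("press",286,206,.066)]:print(n,ray(C,u,v,z))
a=cv2.imread("pics/top0.png");s=cv2.imread("pics/scene0.png")
A=cv2.resize(a[160:275,180:330],(780,598),interpolation=cv2.INTER_CUBIC)
cv2.imwrite("pics/c.png",A)
E
```

```text
h [0.4467 0.196  0.13  ]
n [0.6405 0.0041 0.09  ]
n [ 0.6294 -0.1214  0.09  ]
n [ 0.5032 -0.1093  0.09  ]
n [0.5172 0.0179 0.09  ]
small [0.5173 0.184  0.045 ]
block [0.4789 0.1892 0.045 ]
press [ 0.5719 -0.0536  0.066 ]
```

View pics/c.png

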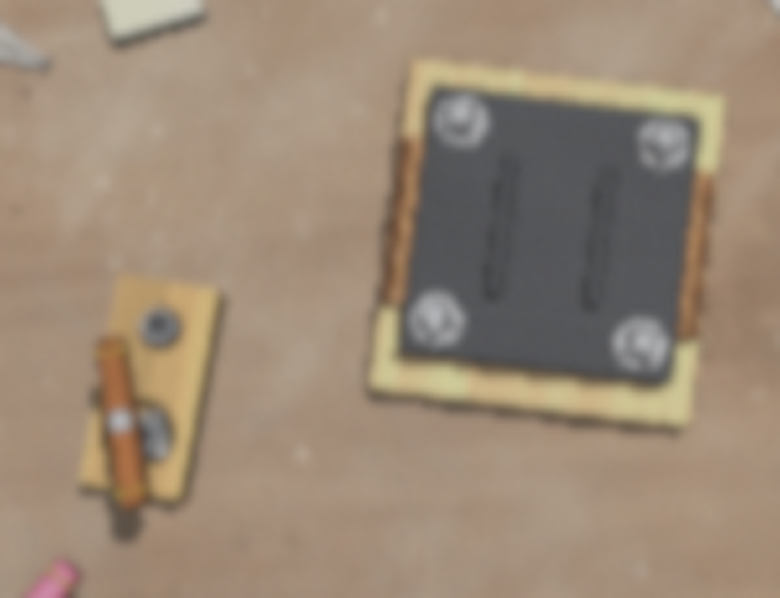

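The crop shows the handle at yaw about +8°, the block axis at about -10° and the press at about -7.6°. I'll fly over the press first to survey the nuts, then go for the wrench.

Emit:
arm_command(rows=[85, -25, -22, 0, 0, 0, 0, 85, -45, -41, 0, 0, 0, 0, 85, -45, -41, 0, 0, 0, 0, 85, -45, -41, 0, 0, 0, 0, 85, -45, -41, 0, 0, 0, 0, 85, -45, -41, 0, 0, 0, 0, 85, -45, -41, 0, 0, 0, 0, 85, -45, -41, 0, 0, 0, 0, 85, -45, -41, 0, 0, 0, 0, 85, -45, -41, 0, 0, 0, 0, 85, -45, -41, 0, 0, 0, 0, 85, -45, -41, 0, 0, 0, 0])

```text
clock: 1.65
eef_pos: [0.5424, -0.0086, 0.2041]
ee_rot: [0.465, 3.107, 0.0]
wrist_force: [0.5, 1.5, 0.1]
gripper_width: 0.992
grasp_force: 0.0
```

Emit:
arm_command(rows=[85, -45, -41, 0, 0, 0, 0, 85, -25, -20, 0, 0, 0, 0, 85, 0, 0, 0, 0, 0, -9, 85, 0, 0, 0, 0, 0, 0, 85, 0, 0, 0, 0, 0, 0])

```text
clock: 2.28
eef_pos: [0.5905, -0.0851, 0.204]
ee_rot: [-0.223, -3.133, -0.0]
wrist_force: [0.3, -0.1, -0.2]
gripper_width: 0.998
grasp_force: 0.0
```

```bash
python3 - <<'E'
from h import *
import pickle
s=env.state();im=env.snapshot("wrist")
print(s["clock"],s["eef_pos"],s["ee_rot"],s["joint_positions"],s["wrist_force"],s["moment"])
pickle.dump((s,im),open("A.pkl","wb"))
print(tool([.573+.124*.99,-.052-.124*.13,.2]))
E
```

```text
2.275 [ 0.5905 -0.0851  0.204 ] [-0.223  -3.1332 -0.0002] [-0.2753  0.1538  1.6031  0.      1.3851 -1.704 ] [ 0.3251 -0.0752 -0.1815] [ 0.0518 -0.0113  0.0544]
[-101.7361   31.5456    4.143 ]
```

Emit:
arm_command(rows=[85, -35, 10, 0, 0, 0, 0, 85, -40, 12, 0, 0, 0, 0, 85, -27, 10, 0, 0, 0, 0, 85, 0, 0, 0, 0, 0, 0, 85, 0, 0, 0, 0, 0, 0])

```text
clock: 2.95
eef_pos: [0.6956, -0.0677, 0.2039]
ee_rot: [-0.219, -3.133, 0.0]
wrist_force: [-0.5, 0.4, -0.1]
gripper_width: 0.996
grasp_force: 0.0
```

```bash
python3 - <<'E'
from h import *
import pickle
s=env.state();im=env.snapshot("wrist")
print(s["clock"],s["eef_pos"])
pickle.dump((s,im),open("B.pkl","wb"))
A=pickle.load(open("A.pkl","rb"))[1]
v=np.hstack([A,im])[:,:,::-1]
cv2.imwrite("pics/ab.png",cv2.resize(v,(800,300),interpolation=cv2.INTER_AREA))
cv2.imwrite("pics/A.png",A[:,:,::-1]);cv2.imwrite("pics/B.png",im[:,:,::-1])
E
```

```text
2.95 [ 0.6956 -0.0677  0.2039]
```

View pics/ab.png

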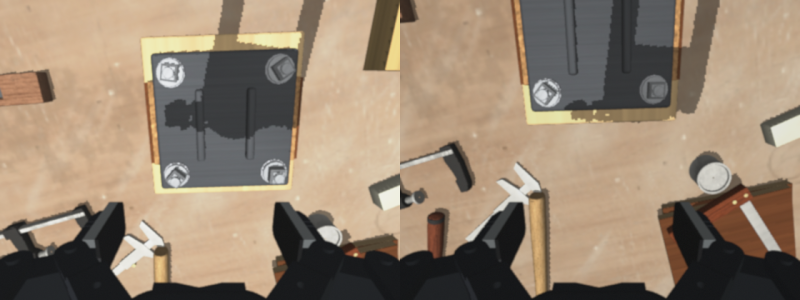

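Left frame (A) shows all four nuts: at full resolution about (239,99), (390,95), (245,244) and (383,241). Frame B has the far two at about (766,132) and (914,126) in stacked coordinates. I'll rectify crops at nut-top height.

```bash
cat >> h.py <<'E'
def rect(C,im,c,z,half=.022,N=300):
    "top-down view, x up, y left, centred on c"
    w=[(c[0]+half,c[1]+half),(c[0]+half,c[1]-half),(c[0]-half,c[1]-half),(c[0]-half,c[1]+half)]
    H=cv2.getPerspectiveTransform(np.float32([proj(C,[x,y,z]) for x,y in w]),np.float32([[0,0],[N,0],[N,N],[0,N]]))
    return cv2.warpPerspective(im,H,(N,N),flags=cv2.INTER_CUBIC)
E
python3 - <<'E'
from h import *
import pickle
out=[]
for f,pts in(("A",[(239,99),(390,95)]),("A",[(245,244),(383,241)])):
    s,im=pickle.load(open(f+".pkl","rb"));C=cam("wrist",s);row=[]
    for p in pts:
        c=ray(C,*p,.089);print(f,p,c)
        r=rect(C,im,c,.089)
        g=cv2.cvtColor(r,cv2.COLOR_RGB2GRAY);r=cv2.cvtColor(cv2.createCLAHE(3,(2,2)).apply(g),cv2.COLOR_GRAY2BGR)
        cv2.line(r,(150,0),(150,300),(0,255,0),1);cv2.line(r,(0,150),(300,150),(0,255,0),1);row.append(r)
    out.append(np.hstack(row))
cv2.imwrite("pics/n.png",np.vstack(out))
E
```

```text
A (239, 99) [ 0.5069 -0.1031  0.089 ]
A (390, 95) [0.5199 0.0094 0.089 ]
A (245, 244) [ 0.6231 -0.1183  0.089 ]
A (383, 241) [ 0.6367 -0.002   0.089 ]
```

View pics/n.png

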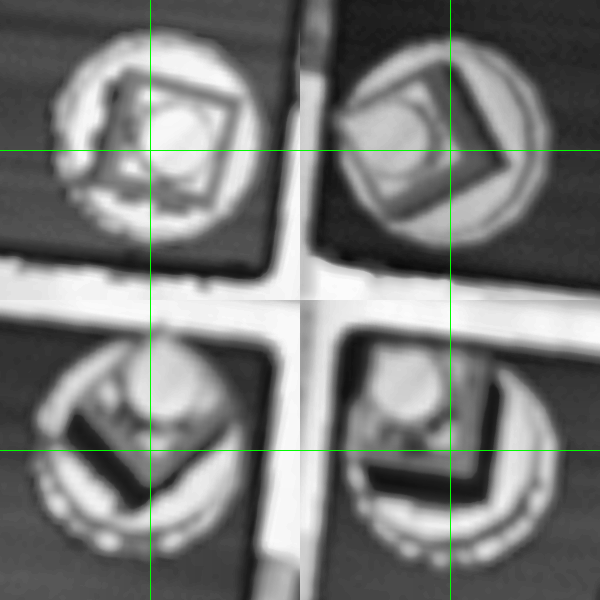

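Nut yaws read from the crops: TL −15°, TR +30°, BL about +42°, BR −8.5°. Next I compute the nut centres from the stud tops and hover over the wrench.

Emit:
arm_command(rows=[85, 20, 16, 0, 0, 0, 0, 85, 40, 33, 0, 0, 0, 0, 85, 40, 33, 0, 0, 0, 0, 85, 40, 33, 0, 0, 0, 0, 85, 40, 33, 0, 0, 0, 0, 85, 40, 33, 0, 0, 0, 0, 85, 40, 33, 0, 0, 0, 0, 85, 17, 13, 0, 0, 0, 0, 85, 0, 0, 0, 0, 0, -8, 85, 0, 0, 0, 0, 0, -8, 85, 0, 0, 0, 0, 0, 0, 85, 0, 0, 0, 0, 0, 0])

```text
clock: 4.5
eef_pos: [0.4537, 0.1949, 0.2043]
ee_rot: [-0.214, 3.134, -0.0]
wrist_force: [0.0, -0.2, 0.1]
gripper_width: 0.995
grasp_force: 0.0
```

```bash
python3 - <<'E'
from h import *
import pickle
s,im=pickle.load(open("A.pkl","rb"));C=cam("wrist",s)
P=[]
for c,(u,v) in zip([(.5069,-.1031),(.5199,.0094),(.6231,-.1183),(.6367,-.002)],[(178,140),(98,142),(163,85),(108,85)]):
    k=.044/300;w=[c[0]-(v-150)*k,c[1]-(u-150)*k,.089]
    P.append(ray(C,*proj(C,w),.093)[:2])
P=np.array(P);print(P)
Q=np.array([(-62,-62),(-62,62),(62,-62),(62,62)])*1e-3
m=P.mean(0);a=np.arctan2(sum(Q[:,0]*(P-m)[:,1]-Q[:,1]*(P-m)[:,0]),sum((Q*(P-m)).sum(1)));c,d=np.cos(a),np.sin(a)
F=m+Q@np.array([[c,d],[-d,c]]);print(m,np.degrees(a),F,P-F)
s=env.state();im=env.snapshot("wrist");print(s["clock"],s["eef_pos"],s["ee_rot"],s["wrist_force"],s["moment"])
pickle.dump((s,im),open("W.pkl","wb"));cv2.imwrite("pics/w.png",im[:,:,::-1])
C=cam("wrist",s);print(ray(C,278,217,.13),proj(C,[.4535,.196,.13]))
E
```

```text
[[ 0.5084 -0.1067]
 [ 0.521   0.0157]
 [ 0.631  -0.1196]
 [ 0.6444  0.0031]]
[ 0.5762 -0.0519] -5.980498372139725 [[ 0.5081 -0.1071]
 [ 0.521   0.0162]
 [ 0.6314 -0.12  ]
 [ 0.6443  0.0033]] [[ 0.0004  0.0003]
 [-0.     -0.0005]
 [-0.0004  0.0004]
 [ 0.0001 -0.0003]]
4.5 [0.4537 0.1949 0.2043] [-0.2136  3.134  -0.0002] [ 0.0245 -0.2227  0.1443] [ 0.0334 -0.03    0.0069]
[0.4537 0.1946 0.13  ] (np.float64(280.0439660869375), np.float64(217.03721348662324))
```

View pics/w.png

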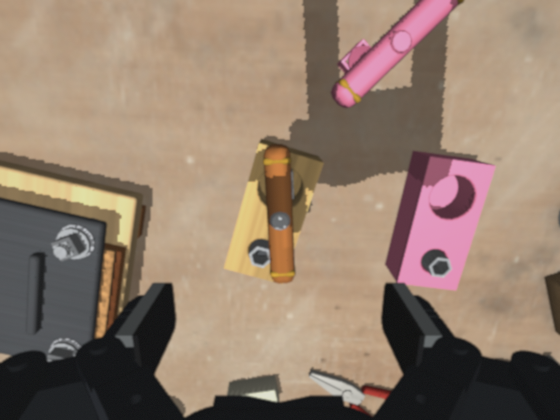

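The handle runs from (275,150) to (284,280), middle (280,217), about 4° off the tool axis; the tool needs about +2, +1.4 mm and −4°. I'll descend and grip.

Emit:
arm_command(rows=[85, 2, 1.5, 10, 0, 0, -4, 85, 0, 0, 30, 0, 0, 0, 60, 0, 0, 30, 0, 0, 0, 40, 0, 0, 16, 0, 0, 0, 40, 0, 0, 8, 0, 0, 0, 30, 0, 0, 0, 0, 0, 0, 5, 0, 0, 0, 0, 0, 0, 5, 0, 0, 0, 0, 0, 0, 5, 0, 0, 0, 0, 0, 0, 5, 0, 0, 0, 0, 0, 0, 5, 0, 0, 0, 0, 0, 0], newtons=110)

```text
clock: 5.92
eef_pos: [0.4525, 0.1967, 0.1115]
ee_rot: [-0.328, 3.122, 0.0]
wrist_force: [0.5, -0.1, 5.2]
gripper_width: 0.149
grasp_force: 108.4
```

```bash
python3 - <<'E'
from h import *
s=env.state();print(s)
E
```

```text
{'clock': 5.925, 'joint_positions': array([ 0.2503, -0.0093,  1.9568, -0.0001,  1.1916, -1.5298]), 'joint_velocities': array([-0.0007,  0.0001, -0.0015, -0.0018,  0.0005,  0.0005]), 'joint_efforts': array([  0.2037, -32.7159, -33.216 ,   0.1219,  -0.0794,  -0.0144]), 'eef_pos': array([0.4525, 0.1967, 0.1115]), 'ee_rot': array([-0.328 ,  3.122 ,  0.0004]), 'wrist_force': array([ 0.5341, -0.0877,  5.2101]), 'moment': array([-0.1314, -0.0117, -0.0119]), 'grasp_force': 108.36420569568872, 'gripper_width': 0.1494722967813716}
```

Emit:
arm_command(rows=[5, 0, 0, -8, 0, 0, 0, 5, 0, 0, -25, 0, 0, 0, 5, 0, 0, -45, 0, 0, 0, 5, 0, 0, -42, 0, 0, 0, 5, 0, -20, 0, 0, 0, 0, 5, 3, -45, 0, 0, 0, 0, 5, 3, -50, 0, 0, 0, 0, 5, 3, -50, 0, 0, 0, 0, 5, 0, -50, 0, 0, 0, 0, 5, 0, -50, 0, 0, 0, 0, 5, 0, -30, 0, 0, 0, 0, 5, 0, -14, 0, 0, 0, 0])

```text
clock: 7.42
eef_pos: [0.5063, -0.1089, 0.2296]
ee_rot: [0.325, -3.123, -0.001]
wrist_force: [-0.6, 0.4, -2.6]
gripper_width: 0.145
grasp_force: 108.2
```

Emit:
arm_command(rows=[5, 0, 0, 0, 0, 0, 9, 5, 0, 0, 0, 0, 0, 9, 5, 0, 0, 0, 0, 0, 9, 5, 0, 0, 0, 0, 0, 0, 5, 0, 0, 0, 0, 0, 0])

```text
clock: 8.05
eef_pos: [0.5066, -0.107, 0.2301]
ee_rot: [-0.404, -3.115, -0.0]
wrist_force: [0.2, -0.5, -3.0]
gripper_width: 0.151
grasp_force: 108.2
```

```bash
cat >> h.py <<'E'
NUT=dict(TL=(.5081,-.1071,-15),TR=(.521,.0162,30),BL=(.6314,-.12,42),BR=(.6443,.0033,-8.5))
def st():
    s=env.state();M=R.from_rotvec(s["ee_rot"]).as_matrix()
    print("t %.2f"%s["clock"],s["eef_pos"],"yaw %.1f tilt"%(np.degrees(np.arctan2(M[1,0],M[0,0]))%360),M[:2,2],"F",s["wrist_force"],"M",s["moment"],"w %.3f g %.0f"%(s["gripper_width"],s["grasp_force"]),"j6 %.2f"%s["joint_positions"][5]);return s
def to(n):
    s=env.state();print(n,"dxdy",tool([*NUT[n][:2],s["eef_pos"][2]],s=s)[:2])
E
python3 - <<'E'
from h import *
s=st();to("TL")
w=env.snapshot("wrist");c=env.snapshot("scene")
u,v=map(int,proj(cam("scene"),[.508,-.107,.16]));print(u,v)
a=cv2.resize(c[v-65:v+65,u-65:u+65],(480,480),interpolation=cv2.INTER_CUBIC)
b=w[0:420,90:410]
b=cv2.resize(b,(320,420))
cv2.imwrite("pics/h1.png",np.hstack([a,cv2.copyMakeBorder(b,0,60,0,0,cv2.BORDER_CONSTANT)])[:,:,::-1])
E
```

```text
t 8.05 [ 0.5066 -0.107   0.2301] yaw 165.2 tilt [-0.0004  0.0004] F [ 0.2281 -0.5251 -2.965 ] M [ 0.0052 -0.03    0.0576] w 0.151 g 108 j6 -1.67
TL dxdy [-1.4296  0.2896]
292 211
```

View pics/h1.png

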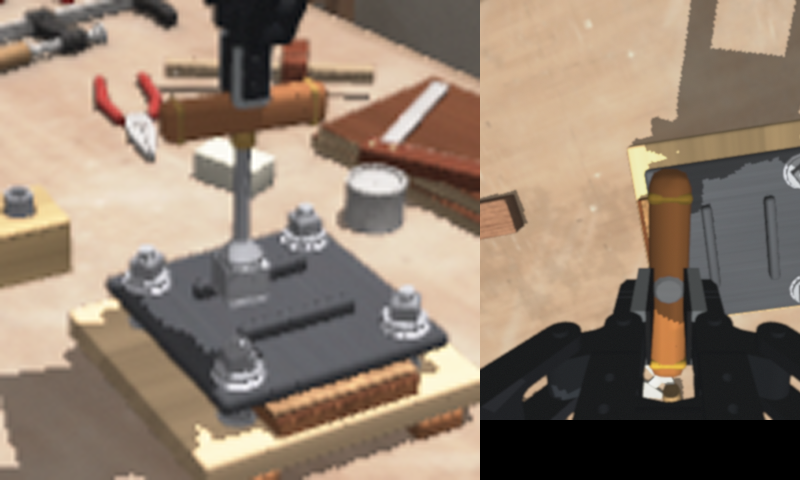

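The wrench hangs upright over the nut, and the handle cap appears at wrist pixel (279,291). I'll compute the axis offset in the tool.

```bash
python3 - <<'E'
from h import *
s=env.state();C=cam("wrist",s)
for z in(.258,.262,.265):print(z,tool(ray(C,279,291,z),s=s))
s0=dict(s);import pickle
a,_=pickle.load(open("W.pkl","rb"));print(ray(cam("wrist",a),280,218,.142))
E
```

```text
0.258 [ -1.9182   0.3957 -27.8894]
0.262 [  0.3183   0.3849 -31.8888]
0.265 [  1.9956   0.3768 -34.8883]
[0.4505 0.1956 0.142 ]
```

Emit:
arm_command(rows=[5, -2, 0, 8, 0, 0, 0, 5, 0, 0, 15, 0, 0, 0, 5, 0, 0, 12, 0, 0, 0, 5, 0, 0, 4, 0, 0, 0, 5, 0, 0, 4, 0, 0, 0, 5, 0, 0, 3, 0, 0, 0, 5, 0, 0, 0, 0, 0, 0])

```text
clock: 9.02
eef_pos: [0.5088, -0.108, 0.1842]
ee_rot: [0.41, 3.115, 0.0]
wrist_force: [-0.2, -0.2, -3.7]
gripper_width: 0.145
grasp_force: 108.2
```

```bash
python3 -c "
from h import *
st()"
```

```text
t 9.03 [ 0.5088 -0.108   0.1842] yaw 165.0 tilt [0.0002 0.0002] F [-0.1903 -0.1935 -3.6667] M [ 0.088  -0.0818 -0.0131] w 0.145 g 108 j6 -1.67
```

Emit:
arm_command(rows=[5, 0, 0, 4, 0, 0, 0, 5, 0, 0, 3, 0, 0, 0, 5, 0, 0, 0, 0, 0, 0])

```text
clock: 9.4
eef_pos: [0.5085, -0.108, 0.1768]
ee_rot: [-0.41, -3.114, -0.0]
wrist_force: [-0.1, 1.2, -2.5]
gripper_width: 0.148
grasp_force: 108.2
```

```bash
cat >> h.py <<'E'
def avg(n=6):
    a=[]
    for i in range(n):
        env.snapshot("wrist");s=env.state();a.append(np.r_[s["wrist_force"],s["moment"],s["joint_efforts"][5]])
    st();a=np.array(a);print("avg F",a[:,:3].mean(0),"M",a[:,3:6].mean(0),"sd",a[:,5].std(),"j6",a[:,6].mean(),a[:,6].std())
E
python3 -c "
from h import *
avg()"
```

```text
t 9.70 [ 0.5088 -0.1081  0.1773] yaw 165.0 tilt [0.0001 0.    ] F [ 0.4506  1.0068 -3.3532] M [ 0.1263 -0.0514  0.0192] w 0.145 g 108 j6 -1.67
avg F [ 0.2248  0.519  -3.3504] M [ 0.1449 -0.0381  0.0151] sd 0.02519399625692539 j6 0.0031050412508193403 0.00013175035511169044
```

Emit:
arm_command(rows=[5, 0, 0, 0, 0, 0, 8, 5, 0, 0, 0, 0, 0, 9, 5, 0, 0, 0, 0, 0, 5, 5, 0, 0, 0, 0, 0, 0])

```text
clock: 10.2
eef_pos: [0.5087, -0.108, 0.1771]
ee_rot: [-0.995, -2.98, -0.0]
wrist_force: [0.6, 0.5, -2.4]
gripper_width: 0.149
grasp_force: 108.1
```

```bash
python3 -c "
from h import *
avg()"
```

```text
t 10.50 [ 0.5087 -0.1081  0.1772] yaw 143.0 tilt [-0.0001  0.0001] F [-0.1748  1.5981 -3.7914] M [ 0.275  -0.0824  0.0939] w 0.148 g 108 j6 -1.29
avg F [-0.296   1.0462 -4.0039] M [ 0.2796 -0.0766  0.0706] sd 0.019064618793992266 j6 0.09628179192077368 0.064811912651895
```

```bash
cat >> h.py <<'E'
def av(n=3):
    a=[]
    for i in range(n):
        env.snapshot("wrist");s=env.state();a.append([s["joint_efforts"][5],s["moment"][2]])
    st();a=np.array(a);print("j6",a[:,0],"Mz",a[:,1].mean())
E
python3 -c "
from h import *
av(2)"
```

```text
t 10.60 [ 0.5087 -0.1081  0.1771] yaw 143.0 tilt [-0.0001  0.0001] F [-0.0418  0.7539 -4.0793] M [ 0.2739 -0.0656  0.0763] w 0.149 g 108 j6 -1.29
j6 [0.062  0.0648] Mz 0.0691895007977124
```

Emit:
arm_command(rows=[5, 0, 0, 0, 0, 0, 5, 5, 0, 0, 0, 0, 0, 5, 5, 0, 0, 0, 0, 0, 0])

```text
clock: 10.98
eef_pos: [0.5086, -0.1081, 0.1769]
ee_rot: [-1.251, -2.881, 0.0]
wrist_force: [-0.3, 0.6, -5.6]
gripper_width: 0.147
grasp_force: 107.9
```

```bash
python3 -c "
from h import *
av(4)"
```

```text
t 11.18 [ 0.5086 -0.1081  0.177 ] yaw 133.1 tilt [-0.0004  0.0001] F [-0.393   0.489  -5.9653] M [ 0.2054 -0.1131  0.1287] w 0.147 g 108 j6 -1.11
j6 [0.2375 0.1108 0.0709 0.0615] Mz 0.09468235305601944
```

Emit:
arm_command(rows=[5, 0, 0, 0, 0, 0, 6, 5, 0, 0, 0, 0, 0, 0, 5, 0, 0, 0, 0, 0, 0])

```text
clock: 11.55
eef_pos: [0.5085, -0.1081, 0.1769]
ee_rot: [-1.399, -2.812, 0.0]
wrist_force: [0.7, 0.0, -7.5]
gripper_width: 0.15
grasp_force: 107.9
```

```bash
python3 -c "
from h import *
av(5)"
```

```text
t 11.80 [ 0.5085 -0.1081  0.1769] yaw 127.0 tilt [-0.0005  0.0002] F [ 0.3604  1.0799 -8.3962] M [ 0.2352 -0.0553  0.0014] w 0.151 g 108 j6 -1.01
j6 [0.0571 0.0541 0.057  0.0609 0.0646] Mz 0.056578978679885705
```

Emit:
arm_command(rows=[5, 0, 0, 0.3, 0, 0, 6, 5, 0, 0, 0, 0, 0, 0, 5, 0, 0, 0, 0, 0, 0])

```text
clock: 12.18
eef_pos: [0.5087, -0.1081, 0.1768]
ee_rot: [-1.544, -2.736, 0.0]
wrist_force: [-0.1, 0.6, -7.8]
gripper_width: 0.148
grasp_force: 107.9
```

```bash
python3 -c "
from h import *
av(5)"
```

```text
t 12.43 [ 0.5087 -0.1081  0.1768] yaw 121.0 tilt [-0.0002  0.0001] F [-0.0968  0.939  -9.008 ] M [ 0.1753 -0.0438  0.124 ] w 0.147 g 108 j6 -0.90
j6 [0.0856 0.0821 0.0845 0.0882 0.0917] Mz 0.09502920338434842
```

Emit:
arm_command(rows=[5, 0, 0, 0.3, 0, 0, 4, 5, 0, 0, 0, 0, 0, 4, 5, 0, 0, 0, 0, 0, 0, 5, 0, 0, 0, 0, 0, 0])

```text
clock: 12.92
eef_pos: [0.5088, -0.1082, 0.1767]
ee_rot: [1.732, 2.621, -0.0]
wrist_force: [-0.3, 1.1, -8.1]
gripper_width: 0.144
grasp_force: 108.0
```

```bash
python3 -c "
from h import *
av(6)"
```

```text
t 13.22 [ 0.5088 -0.1082  0.1766] yaw 113.0 tilt [ 0.0001 -0.0001] F [-0.3824  0.3954 -8.3727] M [ 0.132  -0.0702  0.2181] w 0.145 g 108 j6 -0.76
j6 [0.1608 0.1587 0.1607 0.1634 0.1659 0.168 ] Mz 0.17123454508732147
```

Emit:
arm_command(rows=[5, 0, 0, 0, 0, 0, 3.5, 5, 0, 0, 0, 0, 0, 0, 5, 0, 0, 0, 0, 0, 0])

```text
clock: 13.6
eef_pos: [0.5088, -0.1081, 0.1766]
ee_rot: [1.812, 2.567, 0.0]
wrist_force: [0.8, 0.6, -8.2]
gripper_width: 0.151
grasp_force: 108.1
```

```bash
python3 -c "
from h import *
av(4)"
```

```text
t 13.80 [ 0.5087 -0.1081  0.1766] yaw 109.5 tilt [-0. -0.] F [ 0.3103  1.4124 -7.5425] M [ 0.1793 -0.0713  0.1834] w 0.146 g 108 j6 -0.70
j6 [0.1902 0.1881 0.1894 0.1914] Mz 0.20857976650331683
```

Emit:
arm_command(rows=[5, 0, 0, 0, 0, 0, -9, 5, 0, 0, 0, 0, 0, -9, 5, 0, 0, 0, 0, 0, -8, 5, 0, 0, 0, 0, 0, 0])

```text
clock: 14.3
eef_pos: [0.5095, -0.1085, 0.1778]
ee_rot: [1.191, 2.905, 0.0]
wrist_force: [-0.4, 1.3, -2.5]
gripper_width: 0.148
grasp_force: 109.0
```

```bash
python3 -c "
from h import *
av(3);to('BR')"
```

```text
t 14.45 [ 0.5092 -0.1083  0.1773] yaw 135.4 tilt [ 0.0012 -0.0005] F [ 0.0529  0.3929 -2.0103] M [ 0.1073 -0.0189 -0.0294] w 0.146 g 109 j6 -1.15
j6 [-0.2729 -0.067  -0.0004] Mz -0.0312740161037165
BR dxdy [-17.6708 174.34  ]
```

Emit:
arm_command(rows=[5, 0, 0, -10, 0, 0, 0, 5, 0, 0, -15, 0, 0, 0, 5, 0, 0, -9, 0, 0, 0, 5, -4, 20, 0, 0, 0, 0, 5, -5, 45, 0, 0, 0, 0, 5, -5, 50, 0, 0, 0, 0, 5, -4, 40, 0, 0, 0, 0, 5, 0, 20, 0, 0, 0, 0, 5, 0, 0, 0, 0, 0, -9, 5, 0, 0, 0, 0, 0, -9, 5, 0, 0, 0, 0, 0, -9, 5, 0, 0, 0, 0, 0, -9])

```text
clock: 15.95
eef_pos: [0.6447, 0.0052, 0.2098]
ee_rot: [-0.224, -3.133, -0.001]
wrist_force: [-0.3, -0.4, -3.2]
gripper_width: 0.147
grasp_force: 108.9
```

```bash
python3 -c "
from h import *
av(3);to('BR')"
```

```text
t 16.10 [0.6446 0.0049 0.21  ] yaw 171.4 tilt [-0.0006  0.0003] F [ 0.5356  0.3683 -3.1332] M [ 0.0268 -0.0071 -0.0214] w 0.151 g 109 j6 -1.53
j6 [ 0.487  -1.3109 -0.529 ] Mz -0.009522264488066918
BR dxdy [ 0.0147 -1.5862]
```

Emit:
arm_command(rows=[5, -1, -1.5, 10, 0, 0, 0, 5, 0, 0, 8, 0, 0, 0, 5, 0, 0, 4, 0, 0, 0, 5, 0, 0, 3, 0, 0, 0, 5, 0, 0, 0, 0, 0, 0])

```text
clock: 16.73
eef_pos: [0.6449, 0.0024, 0.1854]
ee_rot: [-0.233, -3.133, -0.0]
wrist_force: [0.1, 0.6, -3.8]
gripper_width: 0.149
grasp_force: 108.9
```

Emit:
arm_command(rows=[5, 0, 0, 4, 0, 0, 0, 5, 0, 0, 3.5, 0, 0, 0, 5, 0, 0, 0, 0, 0, 9, 5, 0, 0, 0, 0, 0, 9, 5, 0, 0, 0, 0, 0, 9, 5, 0, 0, 0.3, 0, 0, 3, 5, 0, 0, 0, 0, 0, 0])

```text
clock: 17.6
eef_pos: [0.6448, 0.0026, 0.1773]
ee_rot: [-1.035, -2.966, -0.0]
wrist_force: [0.8, 0.9, -3.8]
gripper_width: 0.146
grasp_force: 108.7
```

```bash
python3 -c "
from h import *
av(5)"
```

```text
t 17.85 [0.6448 0.0025 0.1774] yaw 141.5 tilt [-0.0006  0.0002] F [ 1.1776  1.1093 -6.0861] M [ 0.2244 -0.1407  0.1021] w 0.145 g 108 j6 -1.02
j6 [0.1994 0.1182 0.0931 0.0875 0.0879] Mz 0.08766766623804659
```

Emit:
arm_command(rows=[5, 0, 0, 0.3, 0, 0, 5, 5, 0, 0, 0, 0, 0, 3, 5, 0, 0, 0, 0, 0, 0, 5, 0, 0, 0, 0, 0, 0])

```text
clock: 18.35
eef_pos: [0.6448, 0.0025, 0.1772]
ee_rot: [-1.238, -2.887, 0.0]
wrist_force: [1.2, 0.2, -6.3]
gripper_width: 0.152
grasp_force: 108.4
```

```bash
python3 -c "
from h import *
av(4)"
```

```text
t 18.55 [0.6449 0.0024 0.1773] yaw 133.5 tilt [-0.0004  0.    ] F [ 0.5094  0.1509 -7.0541] M [ 0.1702 -0.0876  0.1836] w 0.149 g 108 j6 -0.88
j6 [0.1712 0.1699 0.1716 0.1738] Mz 0.17745215065529824
```

Emit:
arm_command(rows=[5, 0, 0, 0, 0, 0, 2.8, 5, 0, 0, 0, 0, 0, 0, 5, 0, 0, 0, 0, 0, 0, 5, 0, 0, 0, 0, 0, -9, 5, 0, 0, 0, 0, 0, -9, 5, 0, 0, 0, 0, 0, -8, 5, 0, 0, -10, 0, 0, 0, 5, 0, 0, -15, 0, 0, 0, 5, 0, 0, -9, 0, 0, 0, 5, 0, 0, 0, 0, 0, 10, 5, 0, 0, 0, 0, 0, 10, 5, 0, 0, 0, 0, 0, 10])

```text
clock: 20.05
eef_pos: [0.6453, 0.0023, 0.2125]
ee_rot: [1.418, 2.802, 0.0]
wrist_force: [-0.2, 0.5, -3.0]
gripper_width: 0.144
grasp_force: 108.9
```

```bash
python3 -c "
from h import *
st();to('TR')"
```

```text
t 20.05 [0.6453 0.0023 0.2125] yaw 126.3 tilt [ 0.0011 -0.0003] F [-0.1974  0.5142 -3.0183] M [-0.0027  0.0529 -0.0034] w 0.144 g 109 j6 -0.75
TR dxdy [ 84.8075 -91.9723]
```

Emit:
arm_command(rows=[5, 14, -16, 0, 0, 0, 0, 5, 28, -30, 0, 0, 0, 0, 5, 28, -30, 0, 0, 0, 0, 5, 14, -16, 0, 0, 0, 0, 5, 0, 0, 2, 0, 0, 6, 5, 0, 0, 10, 0, 0, 0, 5, 0, 0, 8, 0, 0, 0, 5, 0, 0, 4, 0, 0, 0, 5, 0, 0, 3, 0, 0, 0, 5, 0, 0, 0, 0, 0, 0])

```text
clock: 21.3
eef_pos: [0.5211, 0.0149, 0.1842]
ee_rot: [-1.554, -2.73, 0.0]
wrist_force: [0.4, -0.1, -2.3]
gripper_width: 0.15
grasp_force: 108.9
```

```bash
python3 -c "
from h import *
st();to('TR')"
```

```text
t 21.30 [0.5211 0.0149 0.1842] yaw 120.7 tilt [-0.0004  0.0002] F [ 0.4013 -0.0818 -2.3347] M [ 0.0937 -0.0348  0.0085] w 0.150 g 109 j6 -0.66
TR dxdy [1.1795 0.5886]
```

Emit:
arm_command(rows=[5, 0, 0, 4, 0, 0, 0, 5, 0, 0, 3, 0, 0, 0, 5, 0, 0, 0, 0, 0, 9, 5, 0, 0, 0, 0, 0, 9, 5, 0, 0, 0, 0, 0, 9, 5, 0, 0, 0.3, 0, 0, 3, 5, 0, 0, 0, 0, 0, 0, 5, 0, 0, 0, 0, 0, 0])

```text
clock: 22.3
eef_pos: [0.521, 0.0149, 0.177]
ee_rot: [-2.206, -2.236, 0.0]
wrist_force: [1.1, 0.8, -4.4]
gripper_width: 0.147
grasp_force: 108.7
```

```bash
python3 -c "
from h import *
av(4)"
```

```text
t 22.50 [0.5209 0.0149 0.177 ] yaw 90.7 tilt [-0.0003  0.0001] F [ 0.5796  0.8667 -4.7636] M [ 0.1136 -0.1963  0.0472] w 0.145 g 109 j6 -0.14
j6 [0.0615 0.0596 0.0609 0.0628] Mz 0.056971980018239596
```

Emit:
arm_command(rows=[5, 0, 0, 0.3, 0, 0, 5, 5, 0, 0, 0, 0, 0, 5, 5, 0, 0, 0, 0, 0, 0, 5, 0, 0, 0, 0, 0, 0])

```text
clock: 23.0
eef_pos: [0.5209, 0.0148, 0.1768]
ee_rot: [-2.392, -2.036, 0.0]
wrist_force: [0.4, -0.1, -4.2]
gripper_width: 0.145
grasp_force: 108.5
```

```bash
python3 -c "
from h import *
av(4)"
```

```text
t 23.20 [0.521  0.0148 0.1768] yaw 80.7 tilt [-0.0003  0.0001] F [ 0.5745  0.5104 -4.9883] M [ 0.1274 -0.0878  0.0142] w 0.150 g 108 j6 0.04
j6 [0.0809 0.078  0.0802 0.0835] Mz 0.08006511126681093
```

Emit:
arm_command(rows=[5, 0, 0, 0.3, 0, 0, 5, 5, 0, 0, 0, 0, 0, 5, 5, 0, 0, 0, 0, 0, 0, 5, 0, 0, 0, 0, 0, 0])

```text
clock: 23.7
eef_pos: [0.521, 0.0148, 0.1765]
ee_rot: [-2.561, -1.82, 0.0]
wrist_force: [0.5, 0.3, -4.5]
gripper_width: 0.144
grasp_force: 108.6
```

```bash
python3 -c "
from h import *
av(4)"
```

```text
t 23.90 [0.521  0.0148 0.1766] yaw 70.7 tilt [-0.0001 -0.    ] F [ 0.5988  0.5734 -4.5385] M [ 0.1215 -0.0892  0.1977] w 0.151 g 109 j6 0.21
j6 [0.1528 0.1502 0.1525 0.1558] Mz 0.19897114801304833
```

Emit:
arm_command(rows=[5, 0, 0, 0, 0, 0, 3, 5, 0, 0, 0, 0, 0, 0, 5, 0, 0, 0, 0, 0, 0, 5, 0, 0, 0, 0, 0, -9, 5, 0, 0, 0, 0, 0, -9, 5, 0, 0, 0, 0, 0, -8, 5, 0, 0, -10, 0, 0, 0, 5, 0, 0, -15, 0, 0, 0, 5, 0, 0, -9, 0, 0, 0, 5, 0, 0, 0, 0, 0, -10, 5, 0, 0, 0, 0, 0, -10, 5, 0, 0, 0, 0, 0, -10])

```text
clock: 25.4
eef_pos: [0.5213, 0.0147, 0.2115]
ee_rot: [1.475, 2.773, 0.0]
wrist_force: [-0.7, -0.4, -3.0]
gripper_width: 0.144
grasp_force: 108.9
```

Emit:
arm_command(rows=[5, 0, 0, 0, 0, 0, -8, 5, 0, 0, 0, 0, 0, 0])

```text
clock: 25.65
eef_pos: [0.5213, 0.0147, 0.2113]
ee_rot: [1.288, 2.864, 0.0]
wrist_force: [-0.5, 0.0, -2.2]
gripper_width: 0.145
grasp_force: 108.9
```

```bash
python3 -c "
from h import *
st();to('BL')"
```

```text
t 25.65 [0.5213 0.0147 0.2113] yaw 131.6 tilt [ 0.0008 -0.0002] F [-0.5153  0.021  -2.1807] M [ 0.0178 -0.0376 -0.0574] w 0.145 g 109 j6 -0.85
BL dxdy [-173.8433   -7.0632]
```

Emit:
arm_command(rows=[5, -20, -1, 0, 0, 0, 0, 5, -45, -2, 0, 0, 0, 0, 5, -50, -2, 0, 0, 0, 0, 5, -40, -2, 0, 0, 0, 0, 5, -20, 0, 0, 0, 0, 0, 5, 0, 0, 5, 0, 0, 0, 5, 0, 0, 8, 0, 0, 0, 5, 0, 0, 7, 0, 0, 0, 5, 0, 0, 3, 0, 0, 0, 5, 0, 0, 3, 0, 0, 0, 5, 0, 0, 0, 0, 0, 0])

```text
clock: 27.02
eef_pos: [0.6321, -0.1203, 0.1846]
ee_rot: [-1.285, -2.867, 0.0]
wrist_force: [0.1, -0.7, -2.5]
gripper_width: 0.145
grasp_force: 108.8
```

```bash
python3 -c "
from h import *
st();to('BL')"
```

```text
t 27.02 [ 0.6321 -0.1203  0.1846] yaw 131.7 tilt [-0.0001  0.    ] F [ 0.073  -0.7267 -2.4564] M [ 0.0046  0.0316 -0.0591] w 0.145 g 109 j6 -1.04
BL dxdy [ 0.6955 -0.38  ]
```

Emit:
arm_command(rows=[5, 0, 0, 4, 0, 0, 0, 5, 0, 0, 3, 0, 0, 0, 5, 0, 0, 0, 0, 0, 9, 5, 0, 0, 0, 0, 0, 9, 5, 0, 0, 0, 0, 0, 9, 5, 0, 0, 0.3, 0, 0, 3, 5, 0, 0, 0, 0, 0, 0, 5, 0, 0, 0, 0, 0, 0])

```text
clock: 28.02
eef_pos: [0.632, -0.1204, 0.1769]
ee_rot: [-1.982, -2.437, 0.0]
wrist_force: [0.2, 0.1, -4.7]
gripper_width: 0.143
grasp_force: 108.5
```

```bash
python3 -c "
from h import *
av(4)"
```

```text
t 28.23 [ 0.632  -0.1204  0.1769] yaw 101.7 tilt [-0.0007  0.0002] F [ 0.8036 -0.7874 -5.737 ] M [ 0.0277 -0.056   0.1324] w 0.148 g 108 j6 -0.52
j6 [0.0765 0.0745 0.0757 0.0776] Mz 0.09772702738363204
```

Emit:
arm_command(rows=[5, 0, 0, 0.3, 0, 0, 5, 5, 0, 0, 0, 0, 0, 4, 5, 0, 0, 0, 0, 0, 0, 5, 0, 0, 0, 0, 0, 0])

```text
clock: 28.72
eef_pos: [0.632, -0.1205, 0.1767]
ee_rot: [-2.167, -2.274, 0.0]
wrist_force: [-0.0, -0.3, -6.1]
gripper_width: 0.146
grasp_force: 108.3
```

```bash
python3 -c "
from h import *
av(4)"
```

```text
t 28.93 [ 0.6321 -0.1205  0.1767] yaw 92.7 tilt [-0.0004  0.0001] F [-0.043   0.0467 -7.2687] M [ 0.0216 -0.0017  0.1899] w 0.146 g 108 j6 -0.36
j6 [0.1507 0.1484 0.1503 0.153 ] Mz 0.15272928296148452
```

Emit:
arm_command(rows=[5, 0, 0, 0, 0, 0, 5, 5, 0, 0, 0, 0, 0, 0, 5, 0, 0, 0, 0, 0, 0, 5, 0, 0, 0, 0, 0, -9, 5, 0, 0, 0, 0, 0, -9, 5, 0, 0, 0, 0, 0, -8, 5, 0, 0, -10, 0, 0, 0, 5, 0, 0, -15, 0, 0, 0, 5, 0, 0, -9, 0, 0, -8, 5, 0, 0, 0, 0, 0, -7, 5, 0, 0, 0, 0, 0, -7, 5, 0, 0, 0, 0, 0, 0])

```text
clock: 30.42
eef_pos: [0.6329, -0.1208, 0.2127]
ee_rot: [1.187, 2.906, 0.0]
wrist_force: [-0.3, -0.7, -2.5]
gripper_width: 0.144
grasp_force: 108.9
```

```bash
python3 -c "
from h import *
st();NUT['TL']=(.509,-.1082);to('TL')"
```

```text
t 30.43 [ 0.6329 -0.1208  0.2127] yaw 135.6 tilt [ 0.002  -0.0007] F [-0.3182 -0.6672 -2.5022] M [-0.0087  0.0287  0.022 ] w 0.144 g 109 j6 -1.11
TL dxdy [ 97.2343 -77.7538]
```

Emit:
arm_command(rows=[5, 16, -13, 0, 0, 0, 0, 5, 33, -26, 0, 0, 0, 0, 5, 32, -26, 0, 0, 0, 0, 5, 16, -13, 0, 0, 0, 0, 5, 0, 0, 5, 0, 0, 0, 5, 0, 0, 9, 0, 0, 0, 5, 0, 0, 7, 0, 0, 0, 5, 0, 0, 4, 0, 0, 0, 5, 0, 0, 3, 0, 0, 0, 5, 0, 0, 0, 0, 0, 0])

```text
clock: 31.68
eef_pos: [0.5084, -0.1084, 0.1827]
ee_rot: [-1.184, -2.909, -0.0]
wrist_force: [-0.5, 1.0, -3.9]
gripper_width: 0.148
grasp_force: 108.9
```

```bash
python3 -c "
from h import *
st()"
```

```text
t 31.68 [ 0.5084 -0.1084  0.1827] yaw 135.7 tilt [-0.0005  0.0005] F [-0.4547  1.0033 -3.9212] M [ 0.172  -0.0825 -0.0399] w 0.148 g 109 j6 -1.16
```

Emit:
arm_command(rows=[5, 0, 0, 4, 0, 0, 0, 5, 0, 0, 2, 0, 0, 0, 5, 0, 0, 0, 0, 0, 9, 5, 0, 0, 0, 0, 0, 9, 5, 0, 0, 0, 0, 0, 9, 5, 0, 0, 0, 0, 0, 9, 5, 0, 0, 0.2, 0, 0, 6, 5, 0, 0, 0, 0, 0, 0, 5, 0, 0, 0, 0, 0, 0])

```text
clock: 32.8
eef_pos: [0.5082, -0.1085, 0.1766]
ee_rot: [-2.146, -2.294, 0.0]
wrist_force: [-0.2, 0.3, -3.8]
gripper_width: 0.148
grasp_force: 108.8
```

```bash
python3 -c "
from h import *
av(4)"
```

```text
t 33.00 [ 0.5082 -0.1086  0.1766] yaw 93.7 tilt [-0.0003  0.0001] F [-0.3035  0.0273 -4.2829] M [ 0.194  -0.1328  0.3676] w 0.151 g 109 j6 -0.43
j6 [0.2928 0.2892 0.2918 0.2957] Mz 0.3140425760825677
```

Emit:
arm_command(rows=[5, 0, 0, 0, 0, 0, 6, 5, 0, 0, 0.2, 0, 0, 6, 5, 0, 0, 0, 0, 0, 3, 5, 0, 0, 0, 0, 0, 0, 5, 0, 0, 0, 0, 0, 0])

```text
clock: 33.62
eef_pos: [0.5082, -0.1085, 0.1764]
ee_rot: [-2.428, -1.993, 0.0]
wrist_force: [0.0, 0.5, -4.7]
gripper_width: 0.148
grasp_force: 108.8
```

```bash
python3 -c "
from h import *
av(4)"
```

```text
t 33.83 [ 0.5082 -0.1085  0.1765] yaw 78.7 tilt [-0.0003  0.0001] F [ 0.6407  0.9153 -5.7448] M [ 0.1524 -0.0391  0.4684] w 0.147 g 109 j6 -0.17
j6 [0.4319 0.4309 0.4328 0.4352] Mz 0.46134821341243415
```

Emit:
arm_command(rows=[5, 0, 0, 0, 0, 0, 4.5, 5, 0, 0, 0, 0, 0, 0, 5, 0, 0, 0, 0, 0, 0, 5, 0, 0, 0, 0, 0, -9, 5, 0, 0, 0, 0, 0, -9, 5, 0, 0, 0, 0, 0, -9, 5, 0, 0, 0, 0, 0, -9, 5, 0, 0, 0, 0, 0, -9, 5, 0, 0, 0, 0, 0, -9, 5, 0, 0, -10, 0, 0, 0, 5, 0, 0, -15, 0, 0, 0, 5, 0, 0, -9, 0, 0, 0])

```text
clock: 35.33
eef_pos: [0.5097, -0.1093, 0.2135]
ee_rot: [1.373, 2.821, 0.0]
wrist_force: [0.5, 0.5, -2.6]
gripper_width: 0.145
grasp_force: 110.0
```

Emit:
arm_command(rows=[5, 0, 0, 0, 0, 0, -9, 5, 0, 0, 0, 0, 0, -9, 5, 0, 0, 0, 0, 0, -9, 5, 0, 0, 0, 0, 0, 0])

```text
clock: 35.83
eef_pos: [0.509, -0.1089, 0.212]
ee_rot: [0.678, 3.065, -0.001]
wrist_force: [0.6, -0.2, -3.1]
gripper_width: 0.148
grasp_force: 109.9
```

```bash
python3 -c "
from h import *
st();NUT['BR']=(.645,.0024);to('BR')"
```

```text
t 35.83 [ 0.509  -0.1089  0.212 ] yaw 155.1 tilt [ 0.0019 -0.0009] F [ 0.6237 -0.2498 -3.0798] M [ 0.0441  0.0342 -0.0125] w 0.148 g 110 j6 -1.50
BR dxdy [-76.4392 158.2942]
```

Emit:
arm_command(rows=[5, -9, 19, 0, 0, 0, -1, 5, -21, 43, 0, 0, 0, 0, 5, -22, 44, 0, 0, 0, 0, 5, -16, 34, 0, 0, 0, 0, 5, -8, 18, 0, 0, 0, 0, 5, 0, 0, 5, 0, 0, 0, 5, 0, 0, 8, 0, 0, 0, 5, 0, 0, 7, 0, 0, 0, 5, 0, 0, 4, 0, 0, 0, 5, 0, 0, 3, 0, 0, 0, 5, 0, 0, 0, 0, 0, 0])

```text
clock: 37.2
eef_pos: [0.6429, 0.0045, 0.1859]
ee_rot: [0.648, 3.07, 0.0]
wrist_force: [-1.9, 0.8, 4.0]
gripper_width: 0.146
grasp_force: 111.2
```

```bash
python3 -c "
from h import *
st()"
```

```text
t 37.20 [0.6429 0.0045 0.1859] yaw 156.2 tilt [ 0.0034 -0.0006] F [-1.9304  0.835   3.9863] M [-0.0298  0.3098  0.0147] w 0.146 g 111 j6 -1.27
```

Emit:
arm_command(rows=[5, 0, 0, -5, 0, 0, 0, 5, -2.8, -1.1, 0, 0, 0, 0, 5, 0, 0, 3, 0, 0, 0, 5, 0, 0, 3, 0, 0, 0, 5, 0, 0, 0, 0, 0, 0])

```text
clock: 37.83
eef_pos: [0.6436, 0.0031, 0.1817]
ee_rot: [-0.648, -3.073, -0.0]
wrist_force: [0.5, 0.6, -2.9]
gripper_width: 0.144
grasp_force: 109.9
```

```bash
python3 -c "
from h import *
st()"
```

```text
t 37.83 [0.6436 0.0031 0.1817] yaw 156.2 tilt [-0.0013  0.0003] F [ 0.543   0.6427 -2.8735] M [ 0.0767 -0.1091 -0.0133] w 0.144 g 110 j6 -1.27
```

Emit:
arm_command(rows=[5, -1.2, 0, 2.5, 0, 0, 0, 5, 0, 0, 2.5, 0, 0, 0, 5, 0, 0, 0, 0, 0, 9, 5, 0, 0, 0, 0, 0, 9, 5, 0, 0, 0, 0, 0, 9, 5, 0, 0, 0, 0, 0, 9, 5, 0, 0, 0.2, 0, 0, 9, 5, 0, 0, 0, 0, 0, 0, 5, 0, 0, 0, 0, 0, 0])

```text
clock: 38.95
eef_pos: [0.6449, 0.0024, 0.177]
ee_rot: [-1.771, -2.595, 0.0]
wrist_force: [0.6, 0.7, -3.9]
gripper_width: 0.148
grasp_force: 109.7
```

```bash
python3 -c "
from h import *
av(4)"
```

```text
t 39.15 [0.6449 0.0024 0.1771] yaw 111.3 tilt [-0.0005  0.0001] F [ 1.1133  0.8864 -5.0485] M [ 0.1046 -0.09    0.2647] w 0.148 g 110 j6 -0.49
j6 [0.2775 0.2718 0.2753 0.2809] Mz 0.29781804947131973
```

Emit:
arm_command(rows=[5, 0, 0, 0, 0, 0, 6, 5, 0, 0, 0.2, 0, 0, 6, 5, 0, 0, 0, 0, 0, 5, 5, 0, 0, 0, 0, 0, 0, 5, 0, 0, 0, 0, 0, 0])

```text
clock: 39.78
eef_pos: [0.6449, 0.0024, 0.1769]
ee_rot: [-2.136, -2.303, 0.001]
wrist_force: [0.3, 0.4, -5.6]
gripper_width: 0.147
grasp_force: 109.6
```

```bash
python3 -c "
from h import *
av(4)"
```

```text
t 39.98 [0.6449 0.0024 0.1769] yaw 94.2 tilt [-0.0005  0.    ] F [ 0.6942  0.7576 -6.9311] M [ 0.0638 -0.0555  0.4351] w 0.147 g 110 j6 -0.19
j6 [0.4494 0.4475 0.4506 0.4544] Mz 0.45411703499063716
```

Emit:
arm_command(rows=[5, 0, 0, 0, 0, 0, 3.5, 5, 0, 0, 0, 0, 0, 0, 5, 0, 0, 0, 0, 0, 0, 5, 0, 0, 0, 0, 0, -9, 5, 0, 0, 0, 0, 0, -9, 5, 0, 0, 0, 0, 0, -9, 5, 0, 0, 0, 0, 0, -9, 5, 0, 0, 0, 0, 0, -9, 5, 0, 0, 0, 0, 0, -10, 5, 0, 0, -10, 0, 0, 0, 5, 0, 0, -15, 0, 0, 0, 5, 0, 0, -9, 0, 0, 0])

```text
clock: 41.48
eef_pos: [0.6465, 0.0021, 0.2144]
ee_rot: [0.928, 2.997, 0.001]
wrist_force: [-0.4, -0.5, -3.0]
gripper_width: 0.147
grasp_force: 110.0
```

Emit:
arm_command(rows=[5, 0, 0, 0, 0, 0, 10, 5, 0, 0, 0, 0, 0, 10, 5, 0, 0, 0, 0, 0, 10, 5, 0, 0, 0, 0, 0, 10, 5, 0, 0, 0, 0, 0, 10, 5, 0, 0, 0, 0, 0, 2, 5, 0, 0, 0, 0, 0, 0])

```text
clock: 42.35
eef_pos: [0.6454, 0.0023, 0.212]
ee_rot: [2.146, 2.294, 0.001]
wrist_force: [0.2, 0.7, -2.3]
gripper_width: 0.148
grasp_force: 109.9
```

```bash
python3 -c "
from h import *
st();NUT['TR']=(.5211,.0149);to('TR')"
```

```text
t 42.35 [0.6454 0.0023 0.212 ] yaw 93.8 tilt [ 0.001  -0.0002] F [ 0.1674  0.7064 -2.3408] M [-0.0513  0.0625 -0.0109] w 0.148 g 110 j6 -0.18
TR dxdy [  20.8086 -123.1936]
```

Emit:
arm_command(rows=[5, 3, -16, 0, 0, 0, 0, 5, 7, -42, 0, 0, 0, 0, 5, 7, -42, 0, 0, 0, 0, 5, 4, -23, 0, 0, 0, 0, 5, 0, 0, 5, 0, 0, 0, 5, 0, 0, 8, 0, 0, 0, 5, 0, 0, 7, 0, 0, 0, 5, 0, 0, 4, 0, 0, 0, 5, 0, 0, 3, 0, 0, 0, 5, 0, 0, 0, 0, 0, 0])

```text
clock: 43.6
eef_pos: [0.5211, 0.0154, 0.1839]
ee_rot: [-2.148, -2.292, 0.0]
wrist_force: [0.2, -0.2, -3.2]
gripper_width: 0.145
grasp_force: 109.9
```

```bash
python3 -c "
from h import *
st();NUT['TR']=(.5211,.0149);to('TR')"
```

```text
t 43.60 [0.5211 0.0154 0.1839] yaw 93.7 tilt [-0.0004  0.0001] F [ 0.2273 -0.1634 -3.2247] M [-0.0236 -0.0856  0.0411] w 0.145 g 110 j6 -0.19
TR dxdy [-0.536 -0.003]
```

Emit:
arm_command(rows=[5, 0, 0, 4, 0, 0, 0, 5, 0, 0, 3, 0, 0, 0, 5, 0, 0, 0, 0, 0, 9, 5, 0, 0, 0, 0, 0, 9, 5, 0, 0, 0, 0, 0, 9, 5, 0, 0, 0, 0, 0, 9, 5, 0, 0, 0.2, 0, 0, 9, 5, 0, 0, 0, 0, 0, 0, 5, 0, 0, 0, 0, 0, 0])

```text
clock: 44.72
eef_pos: [0.5209, 0.0155, 0.1767]
ee_rot: [-2.86, -1.3, 0.0]
wrist_force: [1.3, -0.1, -4.7]
gripper_width: 0.144
grasp_force: 109.8
```

```bash
python3 -c "
from h import *
av(4)"
```

```text
t 44.92 [0.5208 0.0155 0.1768] yaw 48.8 tilt [-0.0004  0.0001] F [ 0.2701  0.2006 -5.2272] M [ 0.0398 -0.0828  0.2644] w 0.145 g 110 j6 0.60
j6 [0.26   0.2541 0.2575 0.2629] Mz 0.2944356092065821
```

Emit:
arm_command(rows=[5, 0, 0, 0, 0, 0, 7, 5, 0, 0, 0.2, 0, 0, 7, 5, 0, 0, 0, 0, 0, 5, 5, 0, 0, 0, 0, 0, 0, 5, 0, 0, 0, 0, 0, 0])

```text
clock: 45.55
eef_pos: [0.5208, 0.0155, 0.1765]
ee_rot: [-3.036, -0.808, 0.001]
wrist_force: [0.2, 0.3, -4.9]
gripper_width: 0.148
grasp_force: 109.7
```

```bash
python3 -c "
from h import *
av(4)"
```

```text
t 45.75 [0.5208 0.0155 0.1766] yaw 29.7 tilt [-0.0005  0.    ] F [ 0.7205 -0.3636 -6.1198] M [ 0.0394 -0.0399  0.431 ] w 0.146 g 110 j6 0.93
j6 [0.4497 0.4479 0.4509 0.4548] Mz 0.4703540930162221
```

Emit:
arm_command(rows=[5, 0, 0, 0, 0, 0, 3, 5, 0, 0, 0, 0, 0, 0, 5, 0, 0, 0, 0, 0, 0, 5, 0, 0, 0, 0, 0, -9, 5, 0, 0, 0, 0, 0, -9, 5, 0, 0, 0, 0, 0, -9, 5, 0, 0, 0, 0, 0, -9, 5, 0, 0, 0, 0, 0, -9, 5, 0, 0, 0, 0, 0, -10, 5, 0, 0, -10, 0, 0, 0, 5, 0, 0, -15, 0, 0, 0, 5, 0, 0, -9, 0, 0, 0])

```text
clock: 47.25
eef_pos: [0.5223, 0.0152, 0.2136]
ee_rot: [2.376, 2.051, 0.004]
wrist_force: [0.2, -0.6, -1.6]
gripper_width: 0.146
grasp_force: 109.9
```

Emit:
arm_command(rows=[5, 0, 0, 0, 0, 0, -10, 5, 0, 0, 0, 0, 0, -10, 5, 0, 0, 0, 0, 0, -10, 5, 0, 0, 0, 0, 0, -2, 5, 0, 0, 0, 0, 0, 0])

```text
clock: 47.88
eef_pos: [0.5213, 0.0154, 0.2115]
ee_rot: [1.721, 2.627, 0.001]
wrist_force: [-0.4, 0.6, -3.8]
gripper_width: 0.144
grasp_force: 109.9
```

```bash
python3 -c "
from h import *
st();NUT['BL']=(.632,-.1204);to('BL')"
```

```text
t 47.88 [0.5213 0.0154 0.2115] yaw 113.5 tilt [ 0.001  -0.0002] F [-0.4196  0.5896 -3.7829] M [-0.0145 -0.0324 -0.0296] w 0.144 g 110 j6 -0.53
BL dxdy [-168.6829   47.308 ]
```

Emit:
arm_command(rows=[5, -18, 5, 0, 0, 0, 0, 5, -42, 12, 0, 0, 0, 0, 5, -46, 13, 0, 0, 0, 0, 5, -40, 11, 0, 0, 0, 0, 5, -23, 6, 0, 0, 0, 0, 5, 0, 0, 5, 0, 0, 0, 5, 0, 0, 8, 0, 0, 0, 5, 0, 0, 7, 0, 0, 0, 5, 0, 0, 4, 0, 0, 0, 5, 0, 0, 3, 0, 0, 0, 5, 0, 0, 0, 0, 0, 0])

```text
clock: 49.25
eef_pos: [0.6319, -0.1202, 0.1837]
ee_rot: [-1.718, -2.63, 0.0]
wrist_force: [0.3, -0.5, -3.8]
gripper_width: 0.147
grasp_force: 109.9
```

```bash
python3 -c "
from h import *
st();NUT['BL']=(.632,-.1204);to('BL')"
```

```text
t 49.25 [ 0.6319 -0.1202  0.1837] yaw 113.7 tilt [-0.0001  0.    ] F [ 0.2673 -0.4616 -3.7781] M [ 0.0243  0.0109 -0.0602] w 0.147 g 110 j6 -0.72
BL dxdy [-0.2682  0.043 ]
```

Emit:
arm_command(rows=[5, 0, 0, 4, 0, 0, 0, 5, 0, 0, 3, 0, 0, 0, 5, 0, 0, 0, 0, 0, 9, 5, 0, 0, 0, 0, 0, 9, 5, 0, 0, 0, 0, 0, 9, 5, 0, 0, 0, 0, 0, 9, 5, 0, 0, 0.2, 0, 0, 9, 5, 0, 0, 0, 0, 0, 0, 5, 0, 0, 0, 0, 0, 0])

```text
clock: 50.38
eef_pos: [0.6318, -0.1204, 0.1763]
ee_rot: [-2.591, -1.776, 0.0]
wrist_force: [-0.1, 0.8, -4.4]
gripper_width: 0.146
grasp_force: 109.8
```

```bash
python3 -c "
from h import *
av(4)"
```

```text
t 50.58 [ 0.6318 -0.1204  0.1763] yaw 68.8 tilt [-0.0004  0.0001] F [ 0.5014 -0.0785 -4.6095] M [-0.0304 -0.0702  0.2854] w 0.146 g 110 j6 0.06
j6 [0.2655 0.2598 0.2634 0.2689] Mz 0.3031793119143513
```

Emit:
arm_command(rows=[5, 0, 0, 0, 0, 0, 7, 5, 0, 0, 0.2, 0, 0, 7, 5, 0, 0, 0, 0, 0, 5, 5, 0, 0, 0, 0, 0, 0, 5, 0, 0, 0, 0, 0, 0])

```text
clock: 51.2
eef_pos: [0.6317, -0.1204, 0.1761]
ee_rot: [-2.849, -1.323, 0.001]
wrist_force: [-0.4, -0.2, -5.9]
gripper_width: 0.147
grasp_force: 109.6
```

```bash
python3 -c "
from h import *
av(4)"
```

```text
t 51.40 [ 0.6318 -0.1204  0.1761] yaw 49.7 tilt [-0.0005  0.0001] F [-0.3225 -0.1195 -6.0191] M [-0.0312 -0.0544  0.4189] w 0.147 g 110 j6 0.39
j6 [0.453  0.451  0.4539 0.4576] Mz 0.4790188374055149
```

Emit:
arm_command(rows=[5, 0, 0, 0, 0, 0, 3, 5, 0, 0, 0, 0, 0, 0, 5, 0, 0, 0, 0, 0, 0, 5, 0, 0, 0, 0, 0, -9, 5, 0, 0, 0, 0, 0, -9, 5, 0, 0, 0, 0, 0, -9, 5, 0, 0, 0, 0, 0, -9, 5, 0, 0, 0, 0, 0, -9, 5, 0, 0, 0, 0, 0, -10, 5, 0, 0, -10, 0, 0, 0, 5, 0, 0, -20, 0, 0, 0, 5, 0, 0, -20, 0, 0, 0])

```text
clock: 52.9
eef_pos: [0.633, -0.1208, 0.2298]
ee_rot: [1.984, 2.432, 0.002]
wrist_force: [-0.3, -0.6, -2.1]
gripper_width: 0.142
grasp_force: 110.0
```

Emit:
arm_command(rows=[5, 0, 0, 0, 0, 0, -10, 5, 0, 0, 0, 0, 0, -10, 5, 0, 0, 0, 0, 0, -10, 5, 0, 0, 0, 0, 0, -10, 5, 0, 0, 0, 0, 0, -10, 5, 0, 0, 0, 0, 0, -10, 5, 0, 0, 0, 0, 0, -10, 5, 0, 0, 0, 0, 0, -10, 5, 0, 0, 0, 0, 0, -8, 5, 0, 0, 0, 0, 0, 0])

```text
clock: 54.15
eef_pos: [0.6329, -0.1207, 0.2289]
ee_rot: [-0.262, 3.128, -0.002]
wrist_force: [0.0, 0.2, -3.7]
gripper_width: 0.143
grasp_force: 109.9
```

```bash
python3 -c "
from h import *
s=st();print(tool([.4525,.1967,.1115],s=s))"
```

```text
t 54.15 [ 0.6329 -0.1207  0.2289] yaw 189.6 tilt [ 0.0032 -0.001 ] F [ 0.0221  0.1745 -3.6696] M [ 0.0123 -0.0048 -0.0458] w 0.143 g 110 j6 -2.05
[125.4659 343.1944 116.5391]
```

Emit:
arm_command(rows=[5, 9, 24, 0, 0, 0, 0, 5, 17, 48, 0, 0, 0, 0, 5, 17, 48, 0, 0, 0, 0, 5, 17, 48, 0, 0, 0, 0, 5, 17, 48, 0, 0, 0, 0, 5, 17, 48, 0, 0, 0, 0, 5, 17, 48, 0, 0, 0, 0, 5, 14, 31, 0, 0, 0, 0, 5, 0, 0, 30, 0, 0, -2.4, 5, 0, 0, 20, 0, 0, 0, 5, 0, 0, 10, 0, 0, 0, 5, 0, 0, 0, 0, 0, 0])

```text
clock: 55.65
eef_pos: [0.451, 0.1965, 0.1667]
ee_rot: [0.328, -3.124, 0.0]
wrist_force: [-0.1, -0.3, -2.7]
gripper_width: 0.144
grasp_force: 109.9
```

```bash
python3 -c "
from h import *
env.snapshot('top');s=st();print(tool([.4525,.1967,.1115],s=s))
w=env.snapshot('wrist');c=env.snapshot('scene')
u,v=map(int,proj(cam('scene'),[.4525,.1967,.1]))
a=cv2.resize(c[v-65:v+65,u-65:u+65],(480,480),interpolation=cv2.INTER_CUBIC)
b=cv2.copyMakeBorder(w[:,90:410],0,60,0,0,cv2.BORDER_CONSTANT)
cv2.imwrite('pics/h2.png',np.hstack([a,b])[:,:,::-1])
"
```

```text
t 55.70 [0.4515 0.1966 0.1673] yaw 192.0 tilt [0.001  0.0003] F [-0.5748  0.6676 -3.1177] M [0.0125 0.0108 0.0042] w 0.147 g 110 j6 -1.53
[-0.8944 -0.1065 55.8339]
```

View pics/h2.png

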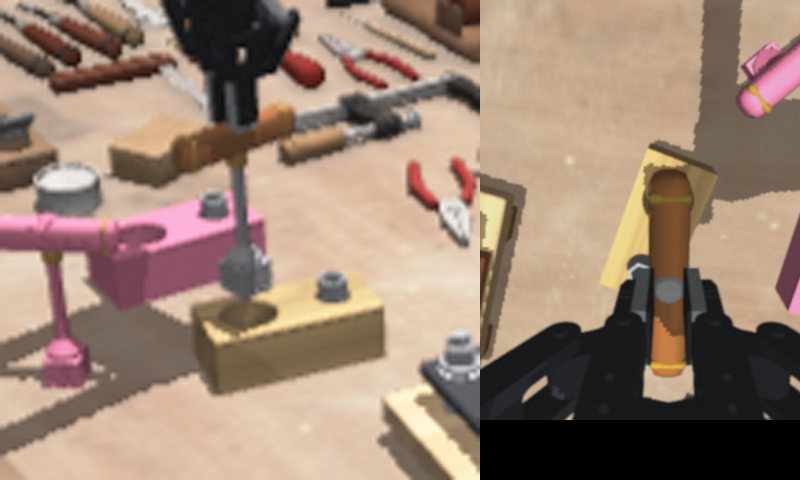

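The wrench is upright over the hole and the cap sits at the same pixel as before, so it hasn't slipped. Lowering it.

Emit:
arm_command(rows=[5, -0.9, 0, 8, 0, 0, 0, 5, 0, 0, 10, 0, 0, 0, 5, 0, 0, 6, 0, 0, 0, 5, 0, 0, 4, 0, 0, 0, 5, 0, 0, 0, 0, 0, 0])

```text
clock: 56.42
eef_pos: [0.4515, 0.1967, 0.1379]
ee_rot: [0.331, -3.123, 0.0]
wrist_force: [-0.4, -0.2, -2.3]
gripper_width: 0.148
grasp_force: 109.9
```

```bash
python3 -c "
from h import *
s=st();print(tool([.4525,.1967,.1115],s=s))"
```

```text
t 56.42 [0.4515 0.1967 0.1379] yaw 192.1 tilt [-0.0009 -0.0002] F [-0.419  -0.2353 -2.3236] M [ 0.0141  0.0112 -0.0601] w 0.148 g 110 j6 -1.53
[-0.9466 -0.2311 26.4132]
```

Inside the hole (9 mm deep) without contact; lower to just above the floor.

Emit:
arm_command(rows=[5, -0.8, 0, 10, 0, 0, 0, 5, 0, 0, 8, 0, 0, 0, 5, 0, 0, 5, 0, 0, 0, 5, 0, 0, 2.5, 0, 0, 0, 5, 0, 0, 0.5, 0, 0, 0, 5, 0, 0, 0, 0, 0, 0])

```text
clock: 57.18
eef_pos: [0.4528, 0.197, 0.1126]
ee_rot: [-0.331, 3.124, 0.0]
wrist_force: [-0.1, -0.0, -3.1]
gripper_width: 0.147
grasp_force: 109.9
```

```bash
python3 -c "
from h import *
s=st();print(tool([.4525,.1967,.1115],s=s))"
```

```text
t 57.17 [0.4528 0.197  0.1126] yaw 192.1 tilt [0.0004 0.0001] F [-0.0743 -0.0316 -3.0881] M [ 0.0008  0.0285 -0.0042] w 0.147 g 110 j6 -1.53
[ 0.4067 -0.2511  1.139 ]
```

Emit:
arm_command(rows=[5, 0, 0, 0.8, 0, 0, 0, 5, 0, 0, 0.3, 0, 0, 0, 5, 0, 0, 0, 0, 0, 0, 25, 0, 0, 0, 0, 0, 0, 45, 0, 0, 0, 0, 0, 0, 45, 0, 0, 0, 0, 0, 0, 45, 0, 0, -5, 0, 0, 0, 60, 0, 0, -15, 0, 0, 0, 60, 0, 0, -30, 0, 0, 0, 60, 0, 0, -40, 0, 0, 0, 60, 0, 0, -20, 0, 0, 0, 60, 0, 0, 0, 0, 0, 0])

```text
clock: 58.68
eef_pos: [0.4542, 0.1974, 0.2244]
ee_rot: [-0.331, 3.119, 0.001]
wrist_force: [-0.6, -0.7, 0.0]
gripper_width: 0.706
grasp_force: 0.0
```

```bash
python3 -c "
from h import *
s=st()
w=env.snapshot('wrist');c=env.snapshot('scene')
u,v=map(int,proj(cam('scene'),[.5,.05,.08]))
a=cv2.resize(c[v-80:v+80,u-90:u+90],(450,400),interpolation=cv2.INTER_CUBIC)
b=cv2.copyMakeBorder(w[:400,90:440],0,0,0,0,cv2.BORDER_CONSTANT)
cv2.imwrite('pics/h3.png',np.hstack([a,b])[:,:,::-1])
"
```

```text
t 58.67 [0.4542 0.1974 0.2244] yaw 192.1 tilt [0.0053 0.0013] F [-0.5996 -0.7491  0.0126] M [ 0.0008 -0.0299  0.0273] w 0.706 g 0 j6 -1.53
```

View pics/h3.png

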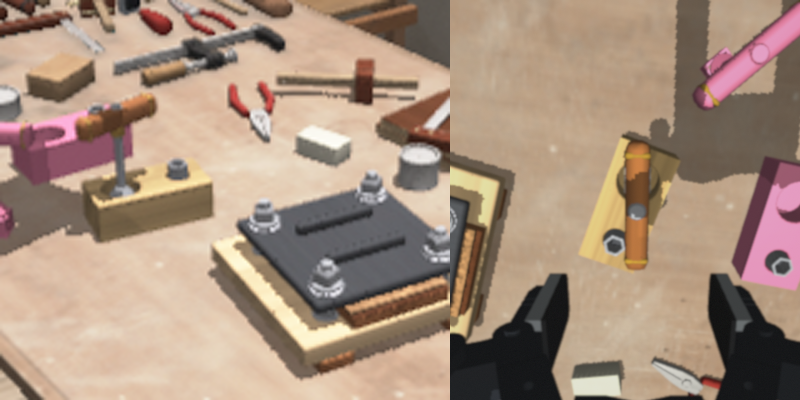

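The wrench stands upright in its hole, the gripper is clear of it, and the other tools have not moved. Handing in.

```bash
python3 -c "
from station import env
print(env.sign_off())"
```

```text
the job is handed in; nothing more can be done
None
```

The job is handed in: I tightened all four nuts crosswise in two passes, to about 0.2 N m each on the first and just under 0.5 N m each on the second, and stood the wrench back upright in its hole at about 59 s of the 72 s limit. The final couple of degrees on most pulls were set from the measured torque slope and not read again.

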